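Point out the gable, its bird house and the clamp

ROBOT

A 7-joint arm with a two-finger parallel gripper is mounted at the origin on the work surface; the furniture and walls round the work are solid. World frame = base frame: x ahead of the robot, y to its left, z up, the work surface at z = 0. Lengths are in mm, angles in rad, forces in N, time in s.
With the tool pointing down it reaches from about 375 to 925 mm from the base axis. Payload 3.1 kg.
Tool frame: the origin (TCP) lies on the front face of the gripper's body, between the roots of the fingers; the fingertips stand 73 mm ahead of it and the grasp point (between the pads) lies 54 mm ahead of it (arm.grip_point_offset is the z of the grasp point in the tool frame, in mm); z points along the fingers, y is the direction in which the jaws open and shut (so a half turn about z gives the same grasp; the last joint's range is limited). The gripper opens to 85 mm and grips with 20 to 120 N. Pads are 22 mm wide; open, the fingers measure 114 mm over their backs; the gripper's body (76 mm by 85 mm) begins 54 mm behind the grasp point. The pads swing forward as they close: fully open they stand 13 mm farther back than shut.
Start: joints at [-1.346, 0.383, 0.044, 1.598, -0.018, 1.161, -0.05], TCP at [206.174, 616.439, 303.869] pointing down, gripper open.
Joint ranges: [-2.61, 2.61], [-0.41, 2.15], [-1.48, 1.57], [0, 2.5], [-1.57, 4.71], [0.05, 1.97], [-2.85, 2.85]. Speed limits (rad/s): [2.79, 2.79, 3.14, 3.14, 3.14, 3.14, 3.14].

INTERFACE

Orientations are given as a unit quaternion [x, y, z, w].
In Python, from bench import arm, vision gives the robot as it stands.
- The arm moves only by the tool play_rows, never from a script. Its argument "commands" is a list of rows, each a list of 2 entries, a list of its own where there are three numbers: the shift along the tool's x, y, z in mm, then the turn about the tool's z in rad. A call has 1 to 12 rows; each row shifts and turns the commanded pose from where the row before left it, along the tool's axes as they then stand; what a row does not reach is not made up. A row lasts 1/10 s, in which the tool goes at most 50 mm and 8.59 degrees, less where a joint would pass 70% of its speed; a pose out of reach is approached as far as the arm can. A call with a gripper value outside its range is refused whole. "grip" is the closure, from 0 (fully open) to 1 (shut), set as the call begins (left out, the last holds). The fingers move at their own pace and stop on an object; the grip force is fixed at half the most. Time passes only in rows, so rows that do not move let the fingers close. It gives the time, the measured TCP pose, the force and the opening at its end, in the units of the state.
- arm.sense(): the state, without advancing time (a new reading comes with each control period).
- vision.get_image(name): name is "side" or "top"; returns the picture (400x640x3 uint8, red, green, blue); there is no depth.
- vision.calibration(name): a dict with "camera_matrix" (3x3 intrinsics, pixels), "R" (3x3) and "t" (3): a world point X has camera coordinates R X + t. Camera axes: x right, y down, z forward; pixel columns grow to the right and rows downward; lengths in mm; the calibration is good to about 2 mm. A picture is of the moment at which its call begins. calibration takes no time and is no camera call.
- arm.sign_off(): hands the job in, once; it reports no verdict.
The state is a dict: "clock": time; "q": joint angles; "dq": joint speeds; "tau": joint torques, N m; "eef_pos": TCP position; "eef_rot": TCP orientation; "wrist_force": force on the tool from outside, world axes, zero at the start; "ft_torque": the same for the moment, N m; "finger_gap": finger opening in mm.
Only numpy, scipy, OpenCV 4.12 (cv2) and the standard library are available. Lean on these libraries where they do the work, as an engineer would, in place of code of your own. Each camera call takes 0.05 s, during which the arm holds its last target.

TASK

Show your workmate the next gluing job by pointing straight down with the fingertips from two to five centimetres above, touching nothing at all: first at the middle of the loose slate with the arched edge (the gable), then at the middle of the roof ridge of the slate bird house it is meant for, and then at the pivot in the middle of the black spring clamp that is to hold it. Stay over each of the three for at least a second and do not bring the fingertips down over the two plain rectangular slates that lie among them. Finish with the empty hand raised clear, the fingertips well above the height of the house's ridge.

Things in the scene. Friction and masses are not known exactly. Their poses are not given: they have to be found in the camera images.
- gable_mid (a point): loose dark slate lying flat, 129 x 118 mm, 8 mm thick, with one long edge cut to an arch (gable blank); the point is the middle of its upper face, 8 mm above the bench, z up. It lies in any of three places in the middle of the bench, which it shares by turns with the longer rectangular slate and the clamp
- house_ridge (a point): finished bird house of dark slate, 160 x 163 mm over the roof, 180 mm high, standing firmly upright on the left of the bench; the point is the middle of its roof ridge, 180 mm above the bench; x runs along the ridge, the doorway faces -x, z up. The two halves of the roof slope down to +y and -y
- clamp_pivot (a point): black spring clamp with orange jaw tips lying flat, 80 x 165 mm, 22 mm high; the point is on top of its pivot, near the middle of its length, 22 mm above the bench; its handles point along +y, its jaws along -y, z up
- long_slate_mid (a point): plain rectangular loose slate lying flat, 65 x 118 mm, 8 mm thick, not to be pointed at; the point is the middle of its upper face
- short_slate_mid (a point): plain rectangular loose slate lying flat, 62 x 89 mm, 8 mm thick, not to be pointed at; the point is the middle of its upper face
- roll_near (a point): fixed blue paper roll, 0.28 m across, hung level over the far end of the bench, its underside 0.28 m above the bench; the point is the place on it nearest to the robot, 0.42 m above the bench. From there its flat end runs away to +x and -y (60 degrees to the right of +x), and its length runs away to +x and +y (30 degrees to the left of +x). Keep hand and wrist on the robot's side of it

How it is judged:
By the outcome, as a careful person would: the job done as asked, in the order asked, and still so for the second after the job is handed in, with the robot touching nothing.
It also fails if it takes over 56 s, if anything falls off the work surface, if the arm or the gripper's body presses on something with over 40 N, if the wrist force passes 120 N, or if a joint passes its speed limit or range.

## Working session

There is one attempt and no reset: what is moved stays moved. The work goes in short steps, Python scripts to look and compute and a tool call to move; the robot and the scene stay as the last step left them, time stands still between calls to the robot, and variables do not carry over. Pictures are saved under pics/ and viewed, and the job is handed in when it is done.

Besides the shell and the picture viewer there is one more tool, called after "Call:" as a command line: name --argument value ..., lists and objects as JSON in quotes. play_rows: Moves the arm, as the interface text tells. Its arguments: {"type":"object","properties":{"commands":{"type":"array","items":{"type":"array"}},"grip":{"type":"number"}},"required":["commands"]}

```bash
mkdir -p pics; python3 - <<'E'
from bench import arm, vision
import cv2
for n in("side","top"):
    cv2.imwrite(f"pics/{n}0.png",vision.get_image(n)[:,:,::-1])
    c=vision.calibration(n); print(n,c)
print(arm.sense())
E
```

```text
side {'camera_matrix': array([[435.41879224,   0.        , 320.86602433],
       [  0.        , 435.41879224, 202.6547377 ],
       [  0.        ,   0.        ,   1.        ]]), 'R': array([[-0.99952625, -0.0269493 , -0.01486651],
       [ 0.00147916,  0.4404067 , -0.89779717],
       [ 0.03074231, -0.89739382, -0.44015819]]), 't': array([ 517.90959239,  212.89367386, 1401.3490332 ])}
top {'camera_matrix': array([[378.48924279,   0.        , 318.52187979],
       [  0.        , 378.48924279, 203.5541897 ],
       [  0.        ,   0.        ,   1.        ]]), 'R': array([[-2.62221077e-02, -9.99655747e-01,  8.88151214e-04],
       [-9.88965845e-01,  2.58120934e-02, -1.45877666e-01],
       [ 1.45804522e-01, -4.70357107e-03, -9.89302238e-01]]), 't': array([  98.56544634,  556.87726486, 1136.49056171])}
{'clock': 0.1, 'q': array([-1.34579545,  0.38376312,  0.04383659,  1.59946186, -0.0178738 ,
        1.16120546, -0.04991745]), 'dq': array([-0.00047182, -0.00412103,  0.00073411, -0.00330359,  0.00028872,
        0.00118856, -0.001181  ]), 'tau': array([ 2.59927445e-03, -4.34733117e+01,  1.02918640e+00, -2.50454503e+01,
        1.08281450e-02,  5.47379401e-03, -1.07054547e-05]), 'eef_pos': array([205.9723814 , 615.76215021, 302.58537434]), 'eef_rot': array([ 1.60664858e-01,  9.87008262e-01, -1.21680823e-03, -1.20731552e-04]), 'wrist_force': array([-0.36088153,  0.16911478,  0.10311462]), 'ft_torque': array([-0.03347254,  0.01669023,  0.02643387]), 'finger_gap': 85.43348509193916}
```

View pics/side0.png

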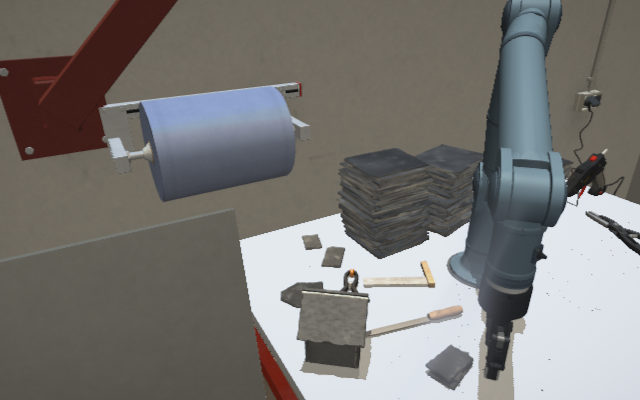

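View pics/top0.png

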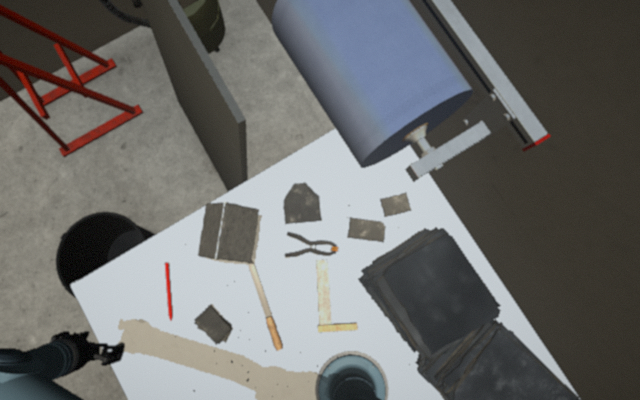

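```bash
cat > h.py <<'E'
from bench import arm, vision
import numpy as np
def ray(n,px,z):
    c=vision.calibration(n);K,R,t=c["camera_matrix"],c["R"],c["t"]
    d=R.T@np.linalg.solve(K,[px[0],px[1],1]);o=-R.T@t
    return o+d*(z-o[2])/d[2]
def proj(n,X):
    c=vision.calibration(n);p=c["camera_matrix"]@(c["R"]@np.array(X)+c["t"]);return p[:2]/p[2]
E
python3 - <<'E'
import cv2
i=cv2.imread("pics/top0.png")[170:280,190:420]
cv2.imwrite("pics/topc.png",cv2.resize(i,None,fx=3.4,fy=3.4,interpolation=cv2.INTER_CUBIC))
i=cv2.imread("pics/side0.png")[220:390,270:440]
cv2.imwrite("pics/sidec.png",cv2.resize(i,None,fx=3.5,fy=3.5,interpolation=cv2.INTER_CUBIC))
from h import *
for n,p,z in[("gable",(302,203),8),("ridgeA",(219,233),180),("pivot",(312,243),22),("long",(366,230),8),("short",(396,204),8),("other",(213,323),8)]:print(n,ray("top",p,z).round())
E
```

```text
gable [567. 137.   8.]
ridgeA [465. 356. 180.]
pivot [438. 107.  22.]
long [476. -64.   8.]
short [ 556. -164.    8.]
other [204. 416.   8.]
```

View pics/topc.png

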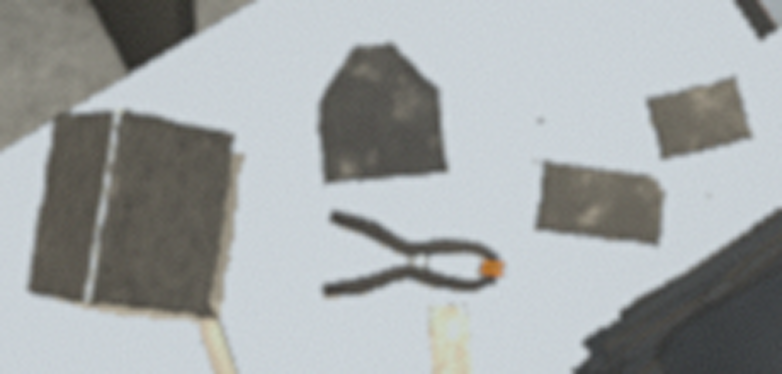

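View pics/sidec.png

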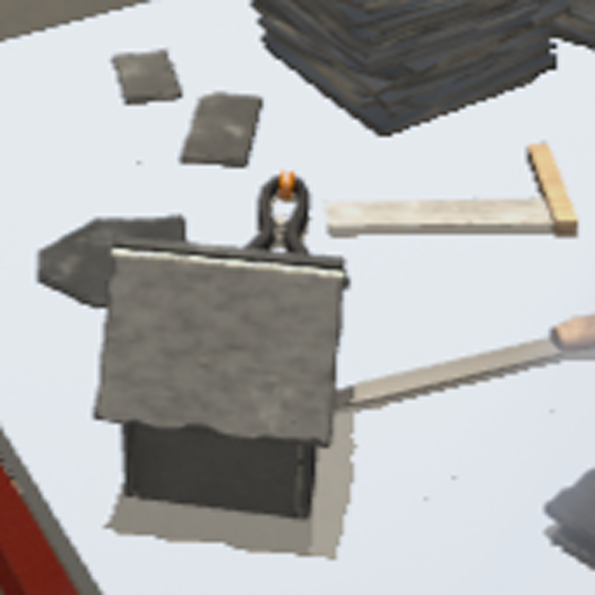

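```bash
python3 - <<'E'
from h import *
f=lambda x,y:(x/3.4+190-.35,y/3.4+170-.35)
g=lambda x,y:(x/3.5+270-.35,y/3.5+220-.35)
P=lambda n,p,z:print(n,ray(*p,z).round(1))
for n,p in[("apex",(373,44)),("bl",(326,182)),("br",(447,170)),("sl",(320,100)),("sr",(438,92)),("mid",(381,110))]:P(n,("top",f(*p)),8)
for n,p in[("r1",(118,112)),("r2",(88,302))]:P(n,("top",f(*p)),178)
for n,p in[("s1",(113,250)),("s2",(345,265))]:P(n,("side",g(*p)),178)
for n,p in[("eaveR1",(235,133)),("eaveR2",(213,317)),("eaveL1",(58,113)),("eaveL2",(30,290))]:P(n,("top",f(*p)),110)
P("pivot",("top",f(416,260)),20);P("pivS",("side",g(279,232)),20)
for p in [(332,214),(325,291),(500,268)]:P("cl",("top",f(*p)),11)
# side base: house bottom corners
P("b",("side",g(127,493)),0);P("b",("side",g(308,517)),0)
E
```

```text
apex [634.  143.8   8. ]
bl [503.9 190.1   8. ]
br [512.2  76.9   8. ]
sl [581.5 194.7   8. ]
sr [586.3  83.4   8. ]
mid [570.5 137.5   8. ]
r1 [548.5 342.9 178. ]
r2 [397.2 365.1 178. ]
s1 [550.7 350.5 178. ]
s2 [396.  365.2 178. ]
eaveR1 [538.2 259.1 110. ]
eaveR2 [382.6 278.1 110. ]
eaveL1 [559.6 411.3 110. ]
eaveL2 [409.1 432.3 110. ]
pivot [428.9 107.7  20. ]
pivS [429.6 119.8  20. ]
cl [473.7 184.7  11. ]
cl [403.1 192.1  11. ]
cl [419.9  30.6  11. ]
b [544.1 392.3   0. ]
b [418.8 412.2  -0. ]
```

```bash
python3 - <<'E'
from h import *
from scipy.spatial.transform import Rotation as T
for p in[(362,165),(366,164),(355,160)]:print(ray("top",p,420).round(),ray("top",p,350).round(),ray("top",p,300).round())
s=arm.sense();R=T.from_quat(s["eef_rot"]).as_matrix();print(R.round(3))
p=s["eef_pos"]
for n,t in[("up",[*p[:2],370]),("gable hi",[571,137,370])]:
    print(n,(R.T@(np.array(t)-p)).round(1)); p=np.array(t)
for y in(60,100,140):print(y,[proj("top",[600,y,z]).round() for z in(280,420)])
E
python3 - <<'E'
import cv2
i=cv2.imread("pics/top0.png")[0:200,260:560]
cv2.imwrite("pics/roll.png",cv2.resize(i,None,fx=2.6,fy=2.6,interpolation=cv2.INTER_CUBIC))
E
```

```text
[584.  -9. 420.] [601. -18. 350.] [614. -24. 300.]
[586. -18. 420.] [604. -27. 350.] [616. -34. 300.]
[595.   5. 420.] [614.  -2. 350.] [627.  -7. 300.]
[[-0.948  0.317 -0.001]
 [ 0.317  0.948 -0.002]
 [-0.    -0.002 -1.   ]]
up [ -0.   -0.2 -67.4]
gable hi [-498.  -338.3    0.9]
60 [array([328., 173.]), array([329., 158.])]
100 [array([312., 174.]), array([311., 159.])]
140 [array([296., 174.]), array([292., 159.])]
```

View pics/roll.png

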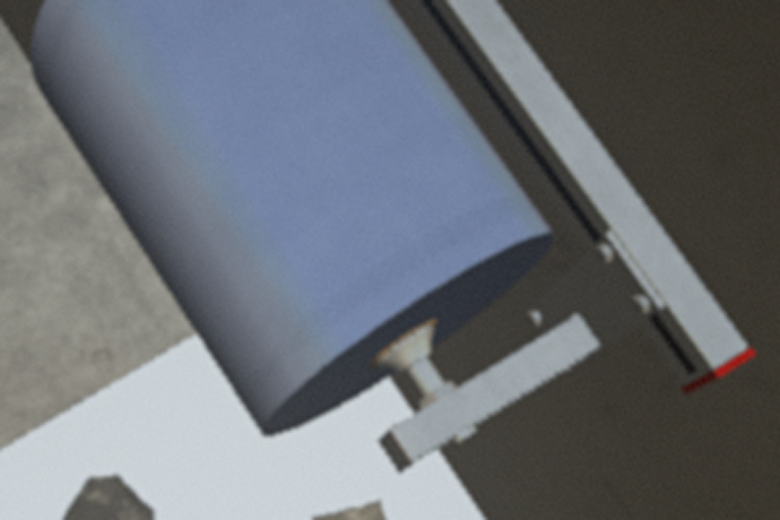

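Call:
play_rows --commands '[[[0, 0, -22], 0], [[0, 0, -22], 0], [[0, 0, -23], 0], [[-12, -8, 0], 0], [[-25, -17, 0], 0], [[-25, -17, 0], 0], [[-25, -17, 0], 0], [[-25, -17, 0], 0], [[-25, -17, 0], 0], [[-25, -17, 0], 0], [[-25, -17, 0], 0], [[-25, -17, 0], 0]]' --grip 1

```text
clock: 1.3
eef_pos: [362.2, 410.1, 369.3]
eef_rot: [0.161, 0.987, -0.001, -0.0]
wrist_force: [0.9, -0.3, -0.1]
finger_gap: 0.3
```

Call:
play_rows --commands '[[[-25, -17, 0], 0], [[-25, -17, 0], 0], [[-25, -17, 0], 0], [[-25, -17, 0], 0], [[-25, -17, 0], 0], [[-25, -17, 0], 0], [[-25, -17, 0], 0], [[-25, -17, 0], 0], [[-25, -17, 0], 0], [[-25, -17, 0], 0], [[-12, -8, 0], 0], [[0, 0, 0], 0]]'

```text
clock: 2.5
eef_pos: [554.1, 157.3, 369.9]
eef_rot: [0.164, 0.987, -0.001, -0.0]
wrist_force: [-0.3, 0.3, 0.3]
finger_gap: 0.0
```

Call:
play_rows --commands '[[[-11, -7, 0], 0], [[-11, -7, 10], 0], [[0, 0, 25], 0], [[0, 0, 25], 0], [[0, 0, 25], 0], [[0, 0, 25], 0], [[0, 0, 25], 0], [[0, 0, 20], 0], [[0, 0, 10], 0], [[0, 0, 0], 0]]'

```text
clock: 3.5
eef_pos: [568.6, 140.5, 203.7]
eef_rot: [0.16, 0.987, -0.001, -0.002]
wrist_force: [0.2, -0.3, 0.3]
finger_gap: 0.5
```

```bash
python3 - <<'E'
from h import *
import cv2
a=vision.get_image("top")[:,:,::-1];b=vision.get_image("side")[:,:,::-1]
i=np.hstack([cv2.resize(a[130:290,190:420],(0,0),fx=1.7,fy=2.2*1.7/2.2),cv2.resize(b[150:390,270:520],(0,0),fx=1.6,fy=1.6)[:272]])
cv2.imwrite("pics/g1.png",i);cv2.imwrite("pics/g1s.png",cv2.resize(b[200:370,250:420],None,fx=3.5,fy=3.5,interpolation=cv2.INTER_CUBIC))
s=arm.sense();print(s["eef_pos"],proj("side",s["eef_pos"]-[0,0,73]),proj("side",[571,137,8]),proj("top",[571,137,8]))
E
```

```text
[570.41511312 140.64655112 206.24481826] [300.39868739 257.71709493] [301.78724679 292.56973897] [301.84931617 201.85015702]
```

View pics/g1.png

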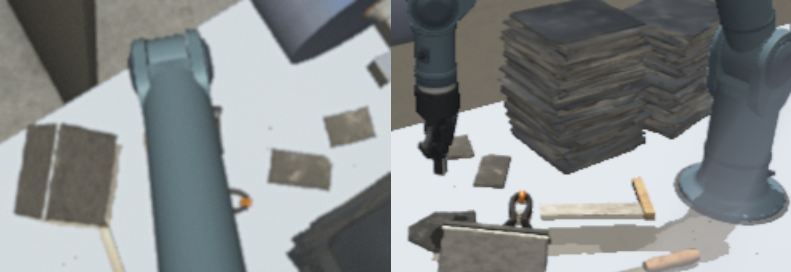

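View pics/g1s.png

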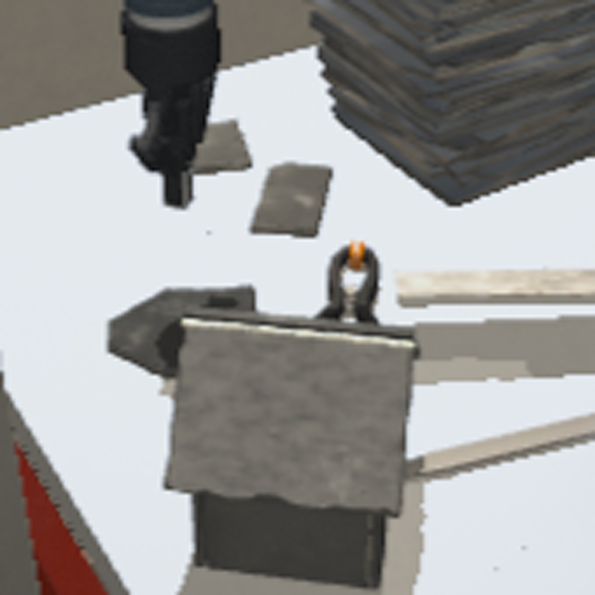

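The tip is seen at about (300,259), which agrees with the projected (300.4,257.7). The gable lies below it, clear of the house and the roll. Next I go down and dwell.

Call:
play_rows --commands '[[[-2, -3, 20], 0], [[0, 0, 25], 0], [[0, 0, 25], 0], [[0, 0, 12], 0], [[0, 0, 7], 0], [[0, 0, 0], 0], [[0, 0, 0], 0], [[0, 0, 0], 0], [[0, 0, 0], 0], [[0, 0, 0], 0], [[0, 0, 0], 0], [[0, 0, 0], 0]]'

```text
clock: 4.8
eef_pos: [570.9, 137.0, 117.0]
eef_rot: [0.161, 0.987, 0.0, 0.0]
wrist_force: [0.8, 0.5, 0.1]
finger_gap: -0.1
```

Call:
play_rows --commands '[[[0, 0, 0], 0], [[0, 0, 0], 0], [[0, 0, 0], 0], [[0, 0, 0], 0], [[0, 0, 0], 0], [[0, 0, 0], 0], [[0, 0, 0], 0], [[0, 0, 0], 0], [[0, 0, 0], 0], [[0, 0, 0], 0]]'

```text
clock: 5.8
eef_pos: [570.9, 137.0, 116.9]
eef_rot: [0.161, 0.987, -0.0, -0.0]
wrist_force: [0.2, -0.4, 0.6]
finger_gap: 0.0
```

```bash
python3 - <<'E'
from h import *
import cv2
b=vision.get_image("side")[:,:,::-1]
cv2.imwrite("pics/g2s.png",cv2.resize(b[200:370,250:420],None,fx=3.5,fy=3.5,interpolation=cv2.INTER_CUBIC))
s=arm.sense();print(s["eef_pos"],proj("side",s["eef_pos"]-[0,0,73]))
E
```

```text
[570.93424245 136.98834565 116.87125285] [301.39205924 282.6954622 ]
```

View pics/g2s.png

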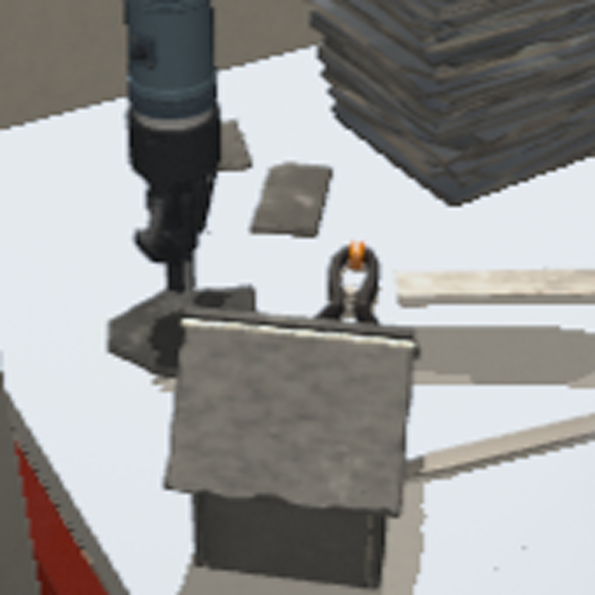

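The tip is at about (301,283), 36 mm above the slate's middle and touching nothing. Next is the ridge: I raise straight up first.

Call:
play_rows --commands '[[[0, 0, -15], 0], [[0, 0, -25], 0], [[0, 0, -25], 0], [[0, 0, -25], 0], [[0, 0, -25], 0], [[0, 0, -25], 0], [[0, 0, -25], 0], [[0, 0, -25], 0], [[0, 0, -25], 0], [[0, 0, -20], 0], [[0, 0, -8], 0], [[0, 0, 0], 0]]'

```text
clock: 7.05
eef_pos: [571.6, 136.9, 362.0]
eef_rot: [0.161, 0.987, 0.001, 0.002]
wrist_force: [0.6, 0.1, 0.3]
finger_gap: -0.3
```

Call:
play_rows --commands '[[[10, 10, 0], 0], [[18, 20, 0], 0], [[18, 20, 0], 0], [[18, 20, 0], 0], [[18, 20, 0], 0], [[18, 20, 0], 0], [[18, 20, 0], 0], [[18, 20, 0], 0], [[16, 17, 0], 0], [[10, 10, 0], 0], [[0, 0, 0], 0], [[0, 0, 0], 0]]'

```text
clock: 8.25
eef_pos: [473.4, 355.5, 359.0]
eef_rot: [0.161, 0.987, -0.001, -0.0]
wrist_force: [-0.0, 0.2, 0.1]
finger_gap: -0.3
```

```bash
python3 - <<'E'
from h import *
import cv2
b=vision.get_image("side")[:,:,::-1];a=vision.get_image("top")[:,:,::-1]
cv2.imwrite("pics/h1t.png",cv2.resize(a[150:300,170:400],None,fx=3.4,fy=3.4,interpolation=cv2.INTER_CUBIC))
cv2.imwrite("pics/h1s.png",cv2.resize(b[200:370,250:420],None,fx=3.5,fy=3.5,interpolation=cv2.INTER_CUBIC))
s=arm.sense();print(s["eef_pos"],s["eef_rot"],proj("side",s["eef_pos"]-[0,0,73]),proj("side",[473,354,180]))
E
```

```text
[474.44933255 354.27365584 359.61690687] [ 1.62165846e-01  9.86763285e-01 -6.51568747e-04  1.81405029e-04] [334.2516006  252.96660332] [334.93195823 291.48914914]
```

View pics/h1s.png

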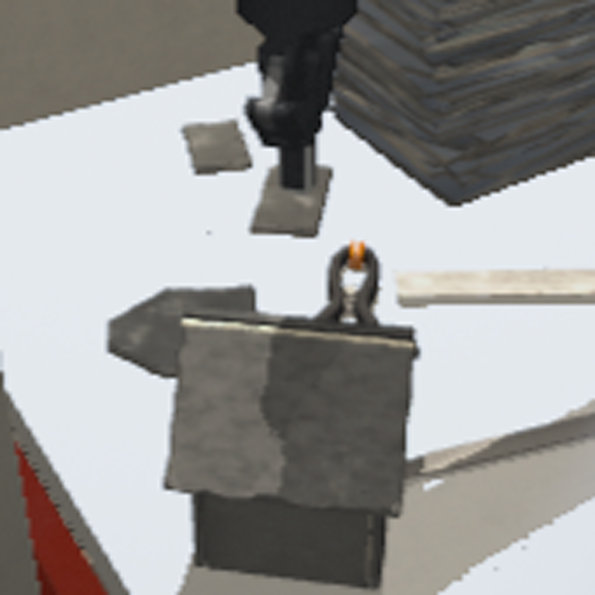

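View pics/h1t.png

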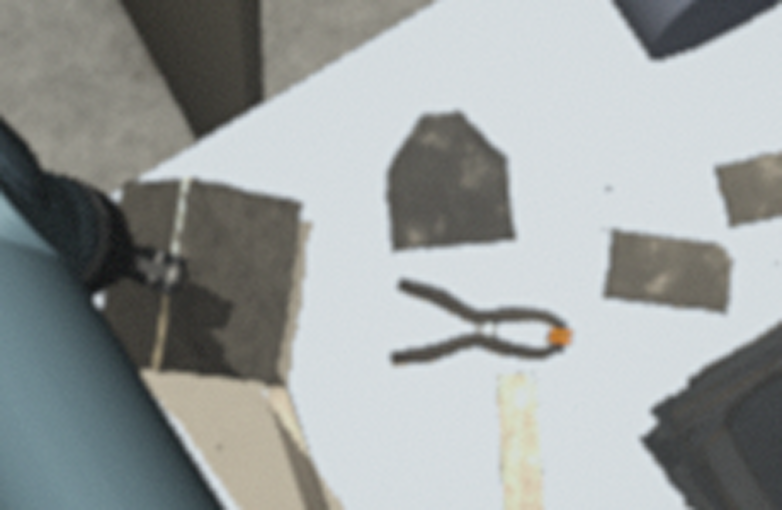

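The tip is over the ridge in both views. The side crop puts the ridge middle at about (334.5,290.5), against a projected (334.9,291.5).

Call:
play_rows --commands '[[[0, 0, 15], 0], [[0, 0, 20], 0], [[0, 0, 20], 0], [[0, 0, 10], 0], [[0, 0, 5], 0], [[0, 0, 0], 0], [[0, 0, 0], 0], [[0, 0, 0], 0], [[0, 0, 0], 0], [[0, 0, 0], 0], [[0, 0, 0], 0], [[0, 0, 0], 0]]'

```text
clock: 9.55
eef_pos: [473.5, 356.3, 290.0]
eef_rot: [0.161, 0.987, 0.0, 0.0]
wrist_force: [0.1, -0.2, -0.0]
finger_gap: 0.0
```

Call:
play_rows --commands '[[[0, 0, 0], 0], [[0, 0, 0], 0], [[0, 0, 0], 0], [[0, 0, 0], 0], [[0, 0, 0], 0], [[0, 0, 0], 0], [[0, 0, 0], 0], [[0, 0, 0], 0], [[0, 0, 0], 0], [[0, 0, 0], 0]]'

```text
clock: 10.55
eef_pos: [473.4, 356.2, 289.9]
eef_rot: [0.161, 0.987, -0.0, -0.0]
wrist_force: [0.8, 0.6, 0.6]
finger_gap: -0.1
```

```bash
python3 - <<'E'
from h import *
import cv2
b=vision.get_image("side")[:,:,::-1];a=vision.get_image("top")[:,:,::-1]
x=cv2.resize(a[170:280,170:330],(400,275),interpolation=cv2.INTER_CUBIC);y=cv2.resize(b[240:350,270:430],(400,275),interpolation=cv2.INTER_CUBIC)
cv2.imwrite("pics/h2.png",np.hstack([x,y]))
s=arm.sense();print(s["eef_pos"],proj("side",s["eef_pos"]-[0,0,73]))
E
```

```text
[473.43810628 356.22527656 289.8654792 ] [334.73283746 279.13203458]
```

View pics/h2.png

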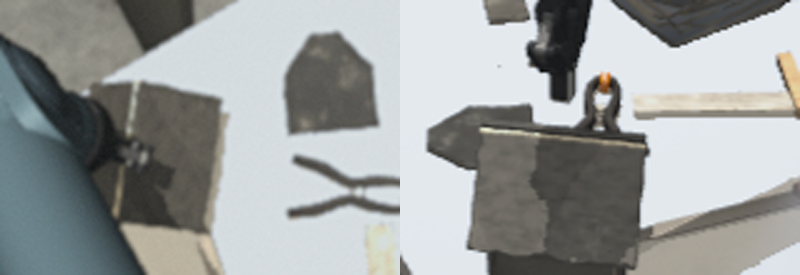

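The tip stands about 37 mm above the ridge middle and touches nothing. I go up and over to the clamp.

Call:
play_rows --commands '[[[0, 0, -15], 0], [[0, 0, -20], 0], [[0, 0, -20], 0], [[0, 0, -15], 0], [[-2, -12, 0], 0], [[-4, -26, 0], 0], [[-4, -26, 0], 0], [[-4, -26, 0], 0], [[-4, -26, 0], 0], [[-4, -26, 0], 0], [[-4, -26, 0], 0], [[-4, -26, 0], 0]]'

```text
clock: 11.85
eef_pos: [439.3, 160.4, 358.9]
eef_rot: [0.161, 0.987, -0.001, -0.001]
wrist_force: [0.6, 0.3, 1.0]
finger_gap: -0.2
```

Call:
play_rows --commands '[[[-4, -26, 0], 0], [[-2, -16, 0], 0], [[0, -10, 0], 0], [[0, 0, 15], 0], [[0, 0, 25], 0], [[0, 0, 25], 0], [[0, 0, 25], 0], [[0, 0, 25], 0], [[0, 0, 25], 0], [[0, 0, 10], 0], [[0, 0, 0], 0], [[0, 0, 0], 0]]'

```text
clock: 13.05
eef_pos: [430.1, 111.9, 210.5]
eef_rot: [0.16, 0.987, 0.0, 0.0]
wrist_force: [0.1, -0.4, -0.6]
finger_gap: 0.2
```

```bash
python3 - <<'E'
from h import *
import cv2
b=vision.get_image("side")[:,:,::-1];a=vision.get_image("top")[:,:,::-1]
x=cv2.resize(a[180:290,240:400],(400,275),interpolation=cv2.INTER_CUBIC);y=cv2.resize(b[230:310,300:416],(400,276),interpolation=cv2.INTER_CUBIC)[:275]
cv2.imwrite("pics/c1.png",np.hstack([x,y]))
s=arm.sense();print(s["eef_pos"],s["eef_rot"],proj("side",s["eef_pos"]-[0,0,73]),proj("side",[429,111,22]),proj("side",[429,111,0]))
E
```

```text
[430.62328914 112.03614529 211.19546492] [1.60567213e-01 9.87023854e-01 8.99002137e-04 1.12845719e-03] [349.50084988 250.87966406] [349.48635344 283.60479981] [349.38388773 289.54909459]
```

View pics/c1.png

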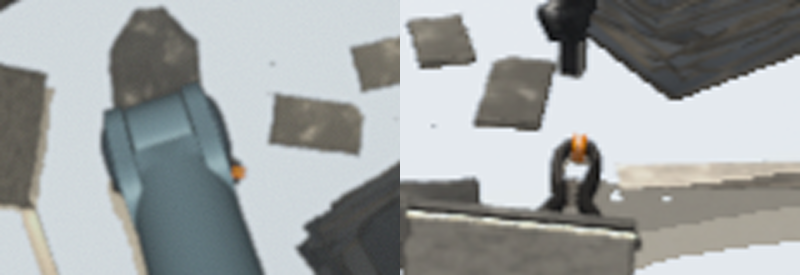

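The clamp pivot is seen at about (349.6,285) and the tip at (349.5,251), straight above it. I go down to about 36 mm above it.

Call:
play_rows --commands '[[[0, 0, 15], 0], [[0, 0, 25], 0], [[0, 0, 22], 0], [[0, 0, 12], 0], [[0, 0, 6], 0], [[0, 0, 0], 0], [[0, 0, 0], 0], [[0, 0, 0], 0], [[0, 0, 0], 0], [[0, 0, 0], 0], [[0, 0, 0], 0], [[0, 0, 0], 0]]'

```text
clock: 14.35
eef_pos: [429.6, 111.5, 130.0]
eef_rot: [0.161, 0.987, 0.0, 0.0]
wrist_force: [-0.2, 0.5, 0.4]
finger_gap: -0.0
```

Call:
play_rows --commands '[[[0, 0, 0], 0], [[0, 0, 0], 0], [[0, 0, 0], 0], [[0, 0, 0], 0], [[0, 0, 0], 0], [[0, 0, 0], 0], [[0, 0, 0], 0], [[0, 0, 0], 0], [[0, 0, 0], 0], [[0, 0, 0], 0]]'

```text
clock: 15.35
eef_pos: [429.5, 111.5, 129.9]
eef_rot: [0.161, 0.987, -0.0, -0.0]
wrist_force: [0.4, 0.7, -0.3]
finger_gap: -0.2
```

```bash
python3 - <<'E'
from h import *
import cv2
b=vision.get_image("side")[:,:,::-1]
cv2.imwrite("pics/c2.png",cv2.resize(b[230:310,300:416],(580,400),interpolation=cv2.INTER_CUBIC))
s=arm.sense();print(s["eef_pos"],proj("side",s["eef_pos"]-[0,0,73]))
E
```

```text
[429.55615605 111.53328019 129.86769915] [349.46963628 274.10601483]
```

View pics/c2.png

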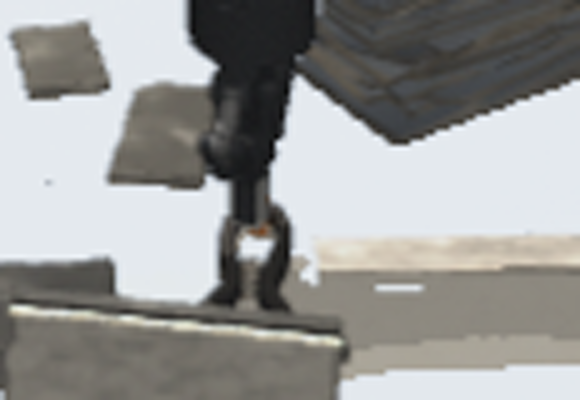

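The tip is 35 mm above the pivot and clear of it. I raise straight up to finish.

Call:
play_rows --commands '[[[0, 0, -15], 0], [[0, 0, -25], 0], [[0, 0, -25], 0], [[0, 0, -25], 0], [[0, 0, -25], 0], [[0, 0, -25], 0], [[0, 0, -25], 0], [[0, 0, -25], 0], [[0, 0, -25], 0], [[0, 0, -25], 0], [[0, 0, -20], 0], [[0, 0, -10], 0]]'

```text
clock: 16.6
eef_pos: [430.2, 111.6, 401.8]
eef_rot: [0.161, 0.987, 0.001, 0.001]
wrist_force: [-1.0, 0.1, -0.5]
finger_gap: -0.0
```

Call:
play_rows --commands '[[[0, 0, 0], 0], [[0, 0, 0], 0], [[0, 0, 0], 0], [[0, 0, 0], 0], [[0, 0, 0], 0], [[0, 0, 0], 0], [[0, 0, 0], 0], [[0, 0, 0], 0]]'

```text
clock: 17.4
eef_pos: [429.6, 111.5, 399.8]
eef_rot: [0.161, 0.987, -0.0, -0.0]
wrist_force: [0.7, 0.2, 0.4]
finger_gap: 0.3
```

```bash
python3 - <<'E'
from h import *
import cv2
cv2.imwrite("pics/end.png",vision.get_image("side")[:,:,::-1])
s=arm.sense();print(s["clock"],s["eef_pos"],s["wrist_force"],abs(s["dq"]).max())
E
```

```text
17.45 [429.57460427 111.50317915 399.87294798] [ 0.51253897 -0.03923643  0.27885483] 0.0016550732924246003
```

View pics/end.png

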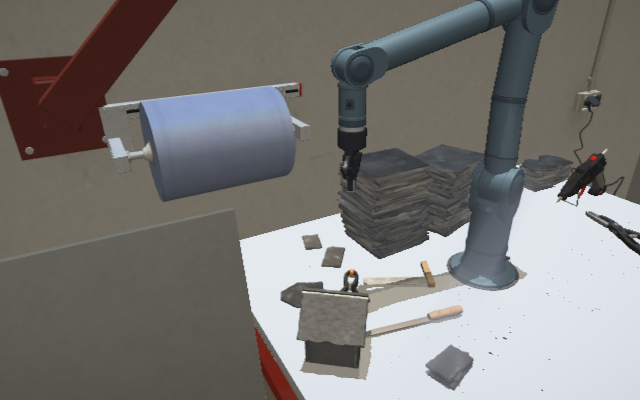

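The hand is raised and empty, the tips at about 327 mm, and everything stands where it was.

```bash
python3 -c "
from bench import arm
print(arm.sign_off())"
```

```text
the job is handed in; nothing more can be done
None
```

I pointed with the closed fingertips straight down at the three things in the order asked, then raised the empty hand clear and handed the job in at 17.45 s.

| Point | Fingertips at x, y (mm) | Height above it | Stay |
|---|---|---|---|
| Middle of the gable | 571, 137 | about 36 mm | about 1.7 s |
| Middle of the house ridge | 473, 356 | about 37 mm | about 1.7 s |
| Clamp pivot | 430, 112 | about 35 mm | about 1.7 s |

- **Finish:** the fingertips ended at about 327 mm, roughly 147 mm above the ridge, and the arm was still.
- **Contact:** every wrist force reading stayed within about 1 N, and the last side picture showed nothing moved. The fingers never came down over the two plain slates.
- **Disagreements:** for the clamp pivot, the two cameras differed by about 12 mm in y (108 from the top, 120 from the side). I used 111, near the middle of the clamp's length. The house ridge differed by about 4 mm in y.

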